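Lay out a skate truck rebuild round the spin tester

TASK

Lay out the parts for a truck rebuild on the white plastic discs and strip: stand the barrel cushion in the middle of the disc between the spin tester and the funnel, with the cone cushion centred on top of it, wide end down; lay the skate wheel flat in the middle of the disc behind the funnel; and lay the nut driver centred along the strip behind the spin tester, pointing either way. Behind means on the side away from the robot. Leave the spin tester and the funnel standing where they are.

Things in the scene. Friction and masses are not known exactly. Their poses are not given: they have to be found in the camera images.
- wheel_c (a point): Skate wheel lying flat: off-white urethane, 58 mm across, 34 mm tall, straight-sided between 7 and 27 mm above its underside, with a steel bearing showing in the middle. Starts on the bench in the near row of small things. The point is at its centre, half-way up; z points up.
- barrel_c (a point): Barrel cushion: tan urethane, barrel-shaped, standing upright, 32 mm across at mid-height, flat ends 29 mm across, 24 mm tall. The thicker-looking of the two tan cushions. Starts in the near row. The point is at its centre, half-way up; z points up.
- cone_c (a point): Cone cushion: tan urethane, 30 mm across for the lower 12 mm, then tapering to 18 mm at its top, 22 mm tall, standing wide end down. Starts in the near row. It is best gripped on its straight lower 12 mm. The point is at its centre, half-way up; z points up.
- driver_c (a point): Chrome nut driver lying on the bench, to the far left or far right, 150 mm long: handle 90 mm long and 25 mm thick, thin shaft, small socket. The point is at half its length and half the handle's thickness (12.5 mm up); its x axis runs along the driver, towards the socket. The handle reaches from 75 mm behind the point to 15 mm ahead of it; the driver balances about 20 mm behind the point.
- tester: Teal plastic spin tester, loose: a round base 70 mm across and 14 mm high, a boss and a thin steel spindle, 62 mm tall in all. Origin at the centre of its underside. It stands at one end of the black rubber mat (2 mm thick), the funnel at the other; which is at which end varies.
- funnel: Frosted glass funnel, loose, standing mouth down: 70 mm across at the foot, spout up, 90 mm tall. Origin at the centre of its underside.
- pad_mid: Round white plastic disc, fixed, 72 mm across and 4 mm thick, on the black mat between the spin tester and the funnel. Origin at the centre of its underside; its top is 6 mm above the bench.
- pad_back: Round white plastic disc, fixed, 72 mm across and 4 mm thick, on the bench behind the funnel (on the side away from the robot). Origin at the centre of its underside; its top is 4 mm above the bench.
- strip: White plastic strip, fixed, 170 mm long (its y axis), 45 mm wide (its x axis) and 4 mm thick, on the bench behind the spin tester (on the side away from the robot). Origin at the centre of its underside; its top is 4 mm above the bench.

How it is judged:
At the end, for the whole second after the job is handed in: Barrel upright within 14 mm of the middle of the disc between tester and funnel; cone upright on it within 9 mm; wheel flat within 14 mm of the middle of the disc behind the funnel; driver on the strip, its middle within 14 mm across, 25 mm along, 0.2 rad; all at rest (horizontal distance between wheel_c and pad_back below 0.014 m and height (world z) of wheel_c below 0.026 m and angle between each of wheel_c, barrel_c, cone_c's own z axis and vertical below 0.15 rad and horizontal distance between barrel_c and pad_mid below 0.014 m and height (world z) of each of barrel_c, driver_c below 0.023 m and horizontal distance between cone_c and barrel_c below 0.009 m and z of cone_c in the frame of barrel_c between 0.018 and 0.028 m and x of driver_c in the frame of strip between -0.014 and 0.014 m and y of driver_c in the frame of strip between -0.025 and 0.025 m and angle between the x axis of driver_c and the y axis of strip, either way round below 0.2 rad and linear speed of each of wheel, barrel, cone, driver below 0.02 m/s); the robot touches nothing.
It fails at once if the spin tester is shifted by more than 20 mm or tipped (distance of tester from where it was at the start of the episode above 0.02 m or angle between tester's own z axis and vertical above 0.4 rad).
It fails at once if the funnel is shifted by more than 20 mm or tipped (distance of funnel from where it was at the start of the episode above 0.02 m or angle between funnel's own z axis and vertical above 0.4 rad).
It also fails if it takes over 96 s, if anything falls off the work surface, if the arm or the gripper's body presses on something with over 40 N, if the wrist force passes 120 N, or if a joint passes its speed limit or range.

ROBOT

A 7-joint arm with a two-finger parallel gripper is mounted at the origin on the work surface. World frame = base frame: x ahead of the robot, y to its left, z up, the work surface at z = 0. Lengths are in m, angles in rad, forces in N, time in s.
With the tool pointing down it reaches from about 0.425 to 0.925 m from the base axis. Payload 6.8 kg.
Tool frame: the origin (TCP) lies midway between the tips of the shut fingers; the grasp point (between the pads) lies 19 mm behind it; z points along the fingers, x is the direction in which the jaws open and shut, and the axes are right-handed (so a half turn about z gives the same grasp; the last joint's range is limited). The gripper opens to 85 mm and grips with 20 to 120 N. Pads are 22 mm wide; open, the fingers measure 114 mm over their backs; the gripper's body (76 mm by 85 mm) begins 54 mm behind the grasp point. The pads swing forward as they close: fully open they stand 13 mm farther back than shut.
Start: joints at [-1.422, 0.477, 0.022, 1.555, -0.011, 1.109, -0.083], TCP at [0.171, 0.653, 0.231] pointing down, gripper open.
Joint ranges: [-2.96, 2.96], [-0.34, 2.1], [-1.41, 1.46], [0.24, 2.44], [-1.37, 4.51], [0.17, 1.92], [-2.96, 2.96]. Speed limits (rad/s): [2.39, 2.39, 3.14, 3.14, 3.14, 3.14, 3.14].

INTERFACE

Orientations are given as a unit quaternion [w, x, y, z].
In Python, from station import * gives the robot as it stands.
- The arm moves only by the shell command python3 -m handwheel 'ROWS' [FORCE]. ROWS is JSON, a list of rows, each an object of numbers: "grip": the finger opening in cm, from 0 to 8.54; "tx", "ty", "tz": the shift along the tool's x, y, z in cm; "yaw": the turn about the tool's z in degrees. In form: [{"grip": .., "tx": .., "ty": .., "tz": .., "yaw": ..}, ...]. A call has 1 to 5 rows; each row shifts and turns the commanded pose from where the row before left it, along the tool's axes as they then stand; what a row does not reach is not made up. A row lasts 1/10 s, in which the tool goes at most 50 mm and 8.59 degrees, less where a joint would pass 70% of its speed; a pose out of reach is approached as far as the arm can. A call is refused whole if a number of a shift passes 5 or a number of a turn 8.59, either way. A call with a gripper value outside its range is refused whole. The fingers move at their own pace and stop on an object; FORCE is the grip in N (left out, the last holds). Time passes only in rows, so rows that do not move let the fingers close. It gives the time, the measured TCP pose, the force and the opening at its end, in the units of the state.
- get_obs(): the state, without advancing time (a new reading comes with each control period).
- read_camera(name): name is "scene" or "top"; returns a dict with "image" (420x560x3 uint8, blue, green, red), "intrinsics" (3x3 intrinsics, pixels), "position" and "attitude" of the camera in the world. Camera axes: x right, y down, z forward; pixel columns grow to the right and rows downward; lengths in m; the calibration is good to about 2 mm. A picture is of the moment at which its call begins. There is no depth.
- hand_in(): hands the job in, once; it reports no verdict.
The state is a dict: "t": time; "q": joint angles; "joint_vel": joint speeds; "joint_torque": joint torques, N m; "eef_pos": TCP position; "tool_rot": TCP orientation; "contact_force": force on the tool from outside, world axes, zero at the start; "torque": the same for the moment, N m; "gripper_width": opening from 0.0 (shut) to 1.0 (fully open).
Only numpy, scipy, OpenCV 4.12 (cv2) and the standard library are available. Lean on these libraries where they do the work, as an engineer would, in place of code of your own. Each camera call takes 0.05 s, during which the arm holds its last target. There are 200 camera calls.

## Working session

There is one attempt and no reset: what is moved stays moved. The work goes in short steps, Python scripts to look and compute and a shell command to move; the robot and the scene stay as the last step left them, time stands still between calls to the robot, and variables do not carry over. Pictures are saved under pics/ and viewed, about 12 in all and at most 16, crops included, and the job is handed in when it is done.

```bash
ls; mkdir -p pics; cat > h.py <<'E'
from station import *
import numpy as np, cv2
from scipy.spatial.transform import Rotation as R
def rot(q): q=np.array(q,float); return R.from_quat([q[1],q[2],q[3],q[0]]) if q.size==4 else R.from_matrix(q)
def cam(n,f=None):
    c=read_camera(n)
    if f: cv2.imwrite('pics/'+f,c['image'])
    return c
def ray(c,u,v,z):
    K=np.array(c['intrinsics']);d=rot(c['attitude']).apply(np.linalg.solve(K,[u,v,1.]));p=np.array(c['position'])
    return p+d*(z-p[2])/d[2]
def proj(c,X):
    K=np.array(c['intrinsics']);p=K@rot(c['attitude']).inv().apply(np.array(X)-np.array(c['position']));return p[:2]/p[2]
E
python3 - <<'E'
from h import *
for n in('top','scene'):
    c=cam(n,n+'0.png'); print(n,c['intrinsics'],c['position'],c['attitude'])
o=get_obs();print(o['t'],o['eef_pos'],o['tool_rot'],o['gripper_width'],o['contact_force'])
E
```

```text
pics
top [[383.57316975   0.         276.54846337]
 [  0.         383.57316975 216.62934842]
 [  0.           0.           1.        ]] [ 0.46213086 -0.01135271  0.85320183] [ 0.05228566 -0.69671837  0.71453001 -0.03600818]
scene [[539.79912935   0.         266.08691232]
 [  0.         539.79912935 203.44129927]
 [  0.           0.           1.        ]] [ 1.46734369 -0.22861619  0.78753864] [-0.34539791  0.70673257  0.5580326  -0.26425174]
0.1 [0.17133265 0.6523576  0.23041794] [ 5.39559205e-04  7.91831276e-01  6.10739361e-01 -6.09867815e-04] 1.0007893720801404 [ 0.79373069 -0.45077108 -0.09128497]
```

View pics/top0.png

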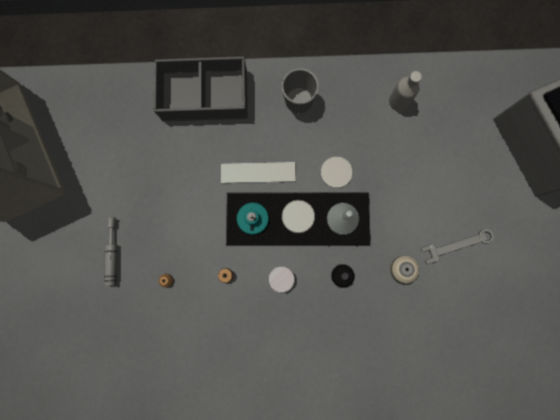

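View pics/scene0.png

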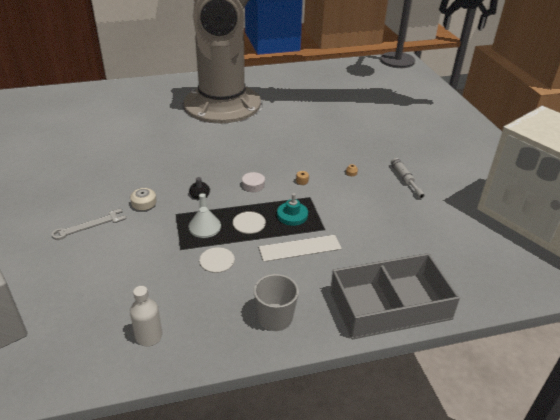

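Top view, with up = +x and left = +y: tester at (252,218), mid disc (298,217), funnel (343,218), back disc (336,172), strip (258,173). The tan cushions are at (226,276) and (166,281), the wheel at (405,269) and the driver at (111,252) with its socket up. The pink puck and black knob are distractors.

```bash
cat > m.py <<'E'
from h import *
def blob(im,box,fn):
    x0,y0,x1,y1=box; s=im[y0:y1,x0:x1].astype(int); m=fn(s).astype(np.uint8)
    n,l,st,ce=cv2.connectedComponentsWithStats(m); k=1+np.argmax(st[1:,4])
    m=(l==k).astype(np.uint8); cs=max(cv2.findContours(m,cv2.RETR_EXTERNAL,cv2.CHAIN_APPROX_NONE)[0],key=cv2.contourArea)
    return cs+np.array([x0,y0]), st[k]
white=lambda s:s.min(2)>130
tan=lambda s:(s[...,2]-s[...,0]>40)
teal=lambda s:(s[...,1]-s[...,2]>30)
E
python3 - <<'E'
from m import *
c=cam('top');im=c['image']
def show(n,box,fn,z):
    cs,st=blob(im,box,fn); (u,v),(w,h),a=cv2.minAreaRect(cs)
    p=ray(c,u,v,z); k=np.linalg.norm(ray(c,u+1,v,z)-p)
    print(n,'px',round(u,1),round(v,1),'pos',p.round(4),'size mm',round((w+1)*k*1000,1),round((h+1)*k*1000,1),'ang',round(a,1))
    b=cv2.boxPoints(((u,v),(w,h),a)); return b
show('mid',(278,197,320,237),white,.006)
show('back',(315,150,360,195),white,.004)
b=show('strip',(212,155,302,190),white,.004); print([ray(c,*q,.004)[:2].round(3) for q in b])
show('tanA',(150,265,182,297),tan,.012)
show('tanB',(210,260,242,292),tan,.012)
show('wheel',(385,250,425,290),lambda s:(s[...,2]>110),.017)
show('driver',(95,210,130,292),lambda s:(s.max(2)>95),.0125)
show('tester',(230,195,275,240),teal,.012)
# funnel foot
show('funnel',(323,198,363,238),lambda s:(s.max(2)>60),.005)
print(im[240,140],im[255,111],im[232,111],im[217,311-200])
big=lambda x0,y0,x1,y1,s:cv2.resize(im[y0:y1,x0:x1],None,fx=s,fy=s,interpolation=cv2.INTER_CUBIC)
a=big(85,205,245,300,5); a=np.clip(a.astype(float)*1.5,0,255).astype(np.uint8)
cv2.imwrite('pics/crop1.png',a)
E
```

```text
mid px 298.0 216.0 pos [ 0.5689 -0.0408  0.006 ] size mm 68.9 68.9 ang 90.0
back px 336.0 171.5 pos [ 0.6681 -0.1296  0.004 ] size mm 67.5 69.7 ang 90.0
strip px 257.5 171.9 pos [0.6725 0.0477 0.004 ] size mm 45.4 169.0 ang 88.9
[array([0.695, 0.132]), array([ 0.694, -0.036]), array([ 0.65 , -0.035]), array([0.651, 0.131])]
tanA px 164.5 279.5 pos [0.4364 0.2545 0.012 ] size mm 26.4 26.4 ang 90.0
tanB px 224.5 275.5 pos [0.442  0.1231 0.012 ] size mm 30.6 30.6 ang 90.0
wheel px 405.3 268.2 pos [ 0.4485 -0.2666  0.017 ] size mm 57.8 56.3 ang 45.0
driver px 112.0 250.5 pos [0.5023 0.372  0.0125] size mm 183.1 78.1 ang 90.0
tester px 252.0 218.0 pos [0.5664 0.0612 0.012 ] size mm 71.2 71.2 ang 45.0
funnel px 342.5 218.0 pos [ 0.5619 -0.1393  0.005 ] size mm 68.5 70.7 ang 90.0
[94 97 96] [ 94  99 100] [101 106 108] [ 97 101 102]
```

View pics/crop1.png

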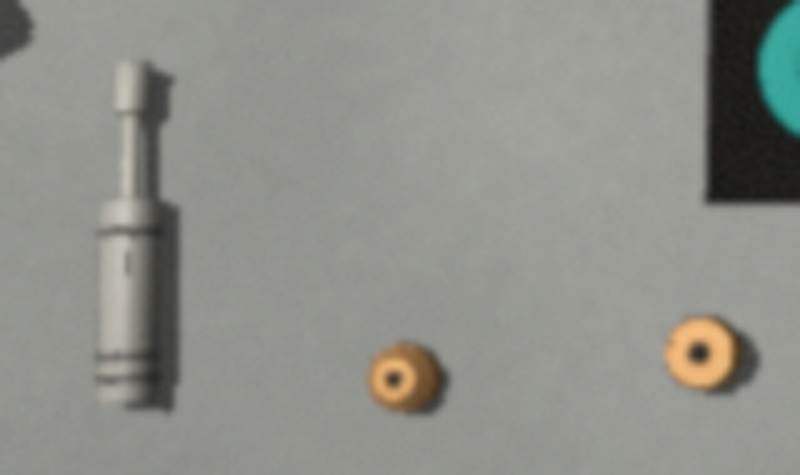

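Object widths separate the two cushions: (226,276) is the barrel and (166,281), with its small top, is the cone. The driver's socket points to +x. I'll work out driver and cone points from this crop.

```bash
cat >> h.py <<'E'
def go(x,y,z,ang=None):
    o=get_obs();T=rot(o['tool_rot']);d=T.inv().apply(np.array([x,y,z])-o['eef_pos'])*100
    X=T.as_matrix()[:,0];a=np.degrees(np.arctan2(X[1],X[0]))
    print('t',o['t'],'tcp',np.round(o['eef_pos'],4),'jaw',round(a,1),'need cm',d.round(2),'yaw',None if ang is None else round((a-ang+90)%180-90,1))
E
python3 - <<'E'
from h import *
c=cam('top')
P=lambda u,v,z:ray(c,85+u/5-.4,205+v/5-.4,z)
b=P(122,403,.0125);s=P(133,62,.0125);print('butt',b,'sock',s,'len',np.linalg.norm(s-b))
d=(s-b)/np.linalg.norm(s-b); print('ang',np.degrees(np.arctan2(d[1],d[0])),'grasp',(b+s)/2-d*.02,(b+s)/2)
h=P(131,200,.0125);print('handle len',np.linalg.norm(h-b))
print('cone',P(405,378,.008),'cone top',P(394,379,.022),'barrel top',P(699,353,.024))
g=(b+s)/2-d*.02
go(g[0],g[1],.12,np.degrees(np.arctan2(d[1],d[0]))-90)
# scene check of driver, cushions
c2=cam('scene');print([proj(c2,x).round(0) for x in (b,s,P(394,379,.022),P(699,353,.024),(.569,-.041,.006),(.4485,-.2666,.034))])
E
```

```text
butt [0.42688289 0.37630989 0.0125    ] sock [0.57704113 0.37602745 0.0125    ] len 0.1501585077020167
ang -0.10777245420747926 grasp [0.48196205 0.37620629 0.0125    ] [0.50196201 0.37616867 0.0125    ]
handle len 0.08856975816880726
cone [0.43469395 0.25334749 0.008     ] cone top [0.43483117 0.25373328 0.022     ] barrel top [0.44292125 0.12141697 0.024     ]
t 0.2 tcp [0.1714 0.6525 0.2307] jaw 75.3 need cm [-18.82  37.06  11.1 ] yaw -14.6
[array([395., 162.]), array([421., 196.]), array([352., 166.]), array([302., 174.]), array([248., 222.]), array([140., 194.])]
```

```bash
python3 -m handwheel '[{"yaw":-7.3,"grip":8.54},{"yaw":-7.3},{"tx":-2.7,"ty":3.1},{"tx":-2.7,"ty":3.1},{"tx":-2.7,"ty":3.1}]' 40
python3 -m handwheel '[{"tx":-2.7,"ty":3.1},{"tx":-2.7,"ty":3.1},{"tx":-2.7,"ty":3.1},{"tx":-2.7,"ty":3.1},{"tx":-2.7,"ty":3.1}]'
python3 -m handwheel '[{"tx":-2.7,"ty":3.1},{"tx":-2.7,"ty":3.1},{"tz":3.5},{"tz":3.5},{}]'
python3 -c "
from h import *
go(.482,.3762,.004,90)"
```

```text
t 0.25 tcp [0.1713 0.6526 0.2308] jaw 75.3 need cm [-18.83  37.07  22.7 ] yaw -14.7invalid input
invalid input
invalid input
```

Every row probably needs all five keys; I'll try a single full row.

```bash
python3 -m handwheel '[{"grip":8.54,"tx":0,"ty":0,"tz":0,"yaw":-7.3},{"grip":8.54,"tx":0,"ty":0,"tz":0,"yaw":-7.3},{"grip":8.54,"tx":-2.7,"ty":3.1,"tz":0,"yaw":0},{"grip":8.54,"tx":-2.7,"ty":3.1,"tz":0,"yaw":0},{"grip":8.54,"tx":-2.7,"ty":3.1,"tz":0,"yaw":0}]' 40
python3 -c "
from h import *
go(.482,.3762,.004,90)"
```

```text
t: 0.75
eef_pos: [0.2651, 0.5706, 0.2311]
tool_rot: [0.0, 0.708, 0.707, -0.0]
contact_force: [0.8, 0.1, 0.5]
gripper_width: 1.001
t 0.75 tcp [0.2651 0.5706 0.2311] jaw 89.9 need cm [-19.41  21.71  22.72] yaw -0.1
```

```bash
python3 -m handwheel '[{"grip":8.54,"tx":-2.8,"ty":3.1,"tz":0,"yaw":0},{"grip":8.54,"tx":-2.8,"ty":3.1,"tz":0,"yaw":0},{"grip":8.54,"tx":-2.8,"ty":3.1,"tz":0,"yaw":0},{"grip":8.54,"tx":-2.8,"ty":3.1,"tz":0,"yaw":0},{"grip":8.54,"tx":-2.8,"ty":3.1,"tz":0,"yaw":0}]'
python3 -m handwheel '[{"grip":8.54,"tx":-2.8,"ty":3.1,"tz":0,"yaw":0},{"grip":8.54,"tx":-2.6,"ty":3.1,"tz":0,"yaw":0},{"grip":8.54,"tx":0,"ty":0,"tz":4,"yaw":0},{"grip":8.54,"tx":0,"ty":0,"tz":4,"yaw":0},{"grip":8.54,"tx":0,"ty":0,"tz":4,"yaw":0}]'
python3 -c "
from h import *
go(.482,.3762,.003,90)
cam('scene','s1.png')"
```

```text
t: 1.25
eef_pos: [0.42, 0.4301, 0.2314]
tool_rot: [-0.0, 0.708, 0.706, 0.0]
contact_force: [0.3, 0.4, 0.5]
gripper_width: 0.998
t: 1.75
eef_pos: [0.4814, 0.3771, 0.1103]
tool_rot: [-0.0, 0.708, 0.706, 0.001]
contact_force: [0.1, 0.1, -1.0]
gripper_width: 1.0
t 1.75 tcp [0.4814 0.3771 0.1103] jaw 89.8 need cm [-0.1   0.05 10.73] yaw -0.2
```

View pics/s1.png

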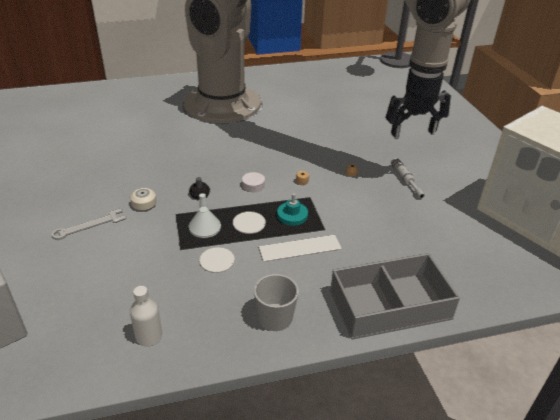

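The gripper hangs above the driver: fingers at about (397,132) and (434,130), open along y, straddling the handle. I'll descend, grip and lift.

```bash
python3 -m handwheel '[{"grip":8.54,"tx":0,"ty":0,"tz":3.5,"yaw":0},{"grip":8.54,"tx":0,"ty":0,"tz":3.5,"yaw":0},{"grip":8.54,"tx":0,"ty":0,"tz":2,"yaw":0},{"grip":8.54,"tx":0,"ty":0,"tz":1.7,"yaw":0},{"grip":1.5,"tx":0,"ty":0,"tz":0,"yaw":0}]' 50
for i in 1 2; do python3 -m handwheel '[{"grip":1.5,"tx":0,"ty":0,"tz":0,"yaw":0},{"grip":1.5,"tx":0,"ty":0,"tz":0,"yaw":0},{"grip":1.5,"tx":0,"ty":0,"tz":0,"yaw":0},{"grip":1.5,"tx":0,"ty":0,"tz":0,"yaw":0}]'; done
```

```text
t: 2.3
eef_pos: [0.4799, 0.3766, 0.0028]
tool_rot: [-0.0, 0.708, 0.706, -0.002]
contact_force: [-1.0, 0.3, -0.2]
gripper_width: 0.858
t: 2.7
eef_pos: [0.4819, 0.3779, 0.0058]
tool_rot: [0.0, 0.708, 0.706, 0.001]
contact_force: [0.1, -0.8, 6.1]
gripper_width: 0.282
t: 3.1
eef_pos: [0.4818, 0.3779, 0.0058]
tool_rot: [0.0, 0.708, 0.706, 0.001]
contact_force: [-1.1, -0.7, 5.6]
gripper_width: 0.28
```

```bash
python3 -m handwheel '[{"grip":1.5,"tx":0,"ty":0,"tz":-1.5,"yaw":0},{"grip":1.5,"tx":0,"ty":0,"tz":-3,"yaw":0},{"grip":1.5,"tx":0,"ty":0,"tz":-4,"yaw":0},{"grip":1.5,"tx":0,"ty":0,"tz":-4,"yaw":0},{"grip":1.5,"tx":0,"ty":0,"tz":0,"yaw":0}]' 60
python3 -c "
from h import *
print(get_obs()['q'])
go(.6725,.068,.15,0)"
```

```text
t: 3.6
eef_pos: [0.4839, 0.3797, 0.1362]
tool_rot: [0.0, 0.708, 0.706, 0.005]
contact_force: [0.1, 0.7, -0.7]
gripper_width: 0.283
[-0.82552021  0.47571786  0.07786368  1.80303839 -0.04735471  0.85368506
  0.84277834]
t 3.6 tcp [0.4839 0.3797 0.1362] jaw 89.9 need cm [-31.11  18.95  -1.47] yaw 89.9
```

```bash
python3 -m handwheel '[{"grip":1.5,"tx":-3.5,"ty":2.1,"tz":0,"yaw":0},{"grip":1.5,"tx":-3.5,"ty":2.1,"tz":0,"yaw":0},{"grip":1.5,"tx":-3.5,"ty":2.1,"tz":0,"yaw":0},{"grip":1.5,"tx":-3.5,"ty":2.1,"tz":0,"yaw":0},{"grip":1.5,"tx":-3.5,"ty":2.1,"tz":0,"yaw":0}]'
python3 -m handwheel '[{"grip":1.5,"tx":-3.5,"ty":2.1,"tz":0,"yaw":0},{"grip":1.5,"tx":-3.5,"ty":2.1,"tz":0,"yaw":0},{"grip":1.5,"tx":-3.5,"ty":2.1,"tz":0,"yaw":0},{"grip":1.5,"tx":-3,"ty":2,"tz":0,"yaw":0},{"grip":1.5,"tx":0,"ty":0,"tz":0,"yaw":0}]'
for i in 1 2; do python3 -m handwheel '[{"grip":1.5,"tx":0,"ty":0,"tz":0,"yaw":7.5},{"grip":1.5,"tx":0,"ty":0,"tz":0,"yaw":7.5},{"grip":1.5,"tx":0,"ty":0,"tz":0,"yaw":7.5},{"grip":1.5,"tx":0,"ty":0,"tz":0,"yaw":7.5},{"grip":1.5,"tx":0,"ty":0,"tz":0,"yaw":7.5}]' >/dev/null; done
python3 -m handwheel '[{"grip":1.5,"tx":0,"ty":0,"tz":0,"yaw":7.5},{"grip":1.5,"tx":0,"ty":0,"tz":0,"yaw":7.5},{"grip":1.5,"tx":0,"ty":0,"tz":0,"yaw":0},{"grip":1.5,"tx":0,"ty":0,"tz":0,"yaw":0}]'
python3 -c "
from h import *
go(.6725,.068,.0095,0)
cam('scene','s2.png')"
```

```text
t: 4.1
eef_pos: [0.5856, 0.2005, 0.1293]
tool_rot: [-0.0, 0.708, 0.706, -0.0]
contact_force: [0.2, 0.3, -2.6]
gripper_width: 0.276
t: 4.6
eef_pos: [0.6702, 0.0588, 0.1294]
tool_rot: [0.002, 0.711, 0.703, -0.001]
contact_force: [-0.7, -0.6, -1.0]
gripper_width: 0.28
t: 6.0
eef_pos: [0.6677, 0.0674, 0.1291]
tool_rot: [-0.0, 1.0, 0.001, -0.0]
contact_force: [-0.4, -0.3, -0.9]
gripper_width: 0.275
t 6.0 tcp [0.6677 0.0674 0.1291] jaw 0.1 need cm [ 0.49 -0.06 11.96] yaw 0.1
```

View pics/s2.png

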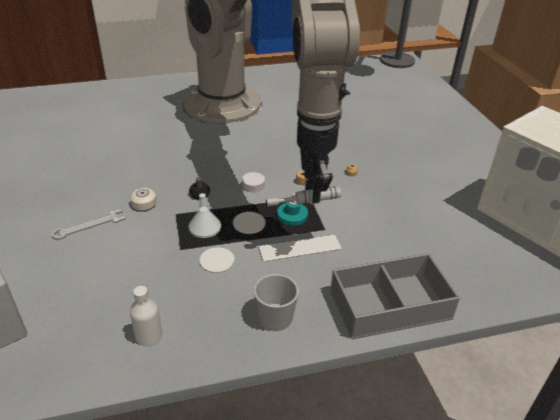

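The driver is held level along y, from (270,202) to (338,194). I'll lower it, release and lift.

```bash
python3 -m handwheel '[{"grip":1.5,"tx":0.5,"ty":0,"tz":4,"yaw":0},{"grip":1.5,"tx":0,"ty":0,"tz":4,"yaw":0},{"grip":1.5,"tx":0,"ty":0,"tz":2.2,"yaw":0},{"grip":1.5,"tx":0,"ty":0,"tz":1,"yaw":0},{"grip":1.5,"tx":0,"ty":0,"tz":0.5,"yaw":0}]'
python3 -m handwheel '[{"grip":1.5,"tx":0,"ty":0,"tz":0.2,"yaw":0},{"grip":1.5,"tx":0,"ty":0,"tz":0,"yaw":0},{"grip":1.5,"tx":0,"ty":0,"tz":0,"yaw":0}]'
```

```text
t: 6.55
eef_pos: [0.673, 0.0668, 0.0117]
tool_rot: [-0.0, 1.0, -0.0, -0.0]
contact_force: [-0.1, -0.1, -0.7]
gripper_width: 0.277
t: 6.85
eef_pos: [0.6742, 0.067, 0.0116]
tool_rot: [-0.0, 1.0, -0.001, 0.001]
contact_force: [0.2, -0.4, -2.0]
gripper_width: 0.276
```

```bash
python3 -m handwheel '[{"grip":1.5,"tx":-0.1,"ty":0,"tz":0.15,"yaw":0},{"grip":1.5,"tx":0,"ty":0,"tz":0,"yaw":0},{"grip":3.5,"tx":0,"ty":0,"tz":0,"yaw":0},{"grip":5,"tx":0,"ty":0,"tz":0,"yaw":0},{"grip":5,"tx":0,"ty":0,"tz":0,"yaw":0}]'
python3 -m handwheel '[{"grip":5,"tx":0,"ty":0,"tz":0,"yaw":0},{"grip":5,"tx":0,"ty":0,"tz":-2,"yaw":0},{"grip":5,"tx":0,"ty":0,"tz":-4,"yaw":0},{"grip":8.54,"tx":0,"ty":0,"tz":-4,"yaw":0},{"grip":8.54,"tx":0,"ty":0,"tz":-4,"yaw":0}]'
python3 -c "
from h import *
go(.4429,.1214,.15,0)
cam('top','t2.png')"
```

```text
t: 7.35
eef_pos: [0.6722, 0.0669, 0.0087]
tool_rot: [-0.0, 1.0, -0.001, -0.0]
contact_force: [1.0, -1.2, -0.4]
gripper_width: 0.584
t: 7.85
eef_pos: [0.6719, 0.0667, 0.15]
tool_rot: [0.0, 1.0, -0.001, -0.0]
contact_force: [0.5, 0.7, -1.0]
gripper_width: 0.903
t 7.85 tcp [0.6719 0.0667 0.15  ] jaw -0.1 need cm [-2.291e+01 -5.420e+00  2.000e-02] yaw -0.1
```

View pics/t2.png

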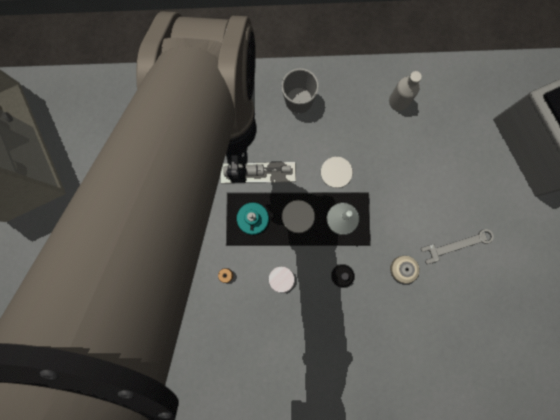

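The driver lies on the strip, socket at about (290,170). Next is the barrel.

```bash
python3 -m handwheel '[{"grip":8.54,"tx":-3.8,"ty":-0.9,"tz":0,"yaw":0},{"grip":8.54,"tx":-3.8,"ty":-0.9,"tz":0,"yaw":0},{"grip":8.54,"tx":-3.8,"ty":-0.9,"tz":0,"yaw":0},{"grip":8.54,"tx":-3.8,"ty":-0.9,"tz":0,"yaw":0},{"grip":8.54,"tx":-3.8,"ty":-0.9,"tz":0,"yaw":0}]'
python3 -m handwheel '[{"grip":8.54,"tx":-3.9,"ty":-0.9,"tz":0,"yaw":0},{"grip":8.54,"tx":0,"ty":0,"tz":4,"yaw":0},{"grip":8.54,"tx":0,"ty":0,"tz":4,"yaw":0},{"grip":8.54,"tx":0,"ty":0,"tz":0,"yaw":0},{"grip":8.54,"tx":0,"ty":0,"tz":0,"yaw":0}]'
python3 -c "
from h import *
go(.4429,.1214,.004,0)
cam('scene','s3.png')
c=cam('scene');im=c['image'];cv2.imwrite('pics/s3.png',cv2.resize(im[90:250,220:420],None,fx=3,fy=3))"
```

```text
t: 8.4
eef_pos: [0.4807, 0.1125, 0.1486]
tool_rot: [-0.0, 1.0, -0.001, -0.0]
contact_force: [-0.2, 0.1, 1.1]
gripper_width: 0.997
t: 8.9
eef_pos: [0.4433, 0.1207, 0.069]
tool_rot: [0.001, 1.0, -0.001, -0.001]
contact_force: [0.8, -0.4, 0.0]
gripper_width: 0.999
t 8.9 tcp [0.4433 0.1207 0.069 ] jaw -0.2 need cm [-0.03 -0.08  6.5 ] yaw -0.2
```

View pics/s3.png

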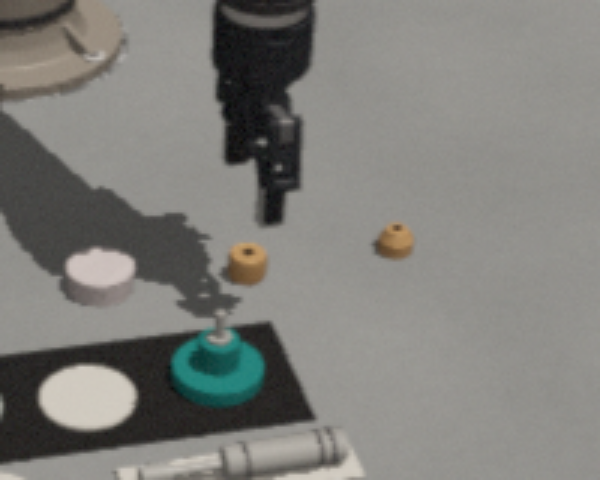

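The gripper lines up over the barrel, whose crop position is (248,263), with the cone at (395,240). The driver sits on the strip. Descending to TCP z of about 6 mm.

```bash
python3 -m handwheel '[{"grip":8.54,"tx":0,"ty":-0.08,"tz":3,"yaw":0},{"grip":8.54,"tx":0,"ty":0,"tz":2,"yaw":0},{"grip":8.54,"tx":0,"ty":0,"tz":1.3,"yaw":0},{"grip":8.54,"tx":0,"ty":0,"tz":0,"yaw":0},{"grip":2.4,"tx":0,"ty":0,"tz":0,"yaw":0}]' 30
for i in 1 2; do python3 -m handwheel '[{"grip":2.4,"tx":0,"ty":0,"tz":0,"yaw":0},{"grip":2.4,"tx":0,"ty":0,"tz":0,"yaw":0},{"grip":2.4,"tx":0,"ty":0,"tz":0,"yaw":0},{"grip":2.4,"tx":0,"ty":0,"tz":0,"yaw":0}]'; done
python3 -m handwheel '[{"grip":2.4,"tx":0,"ty":0,"tz":-1,"yaw":0},{"grip":2.4,"tx":0,"ty":0,"tz":-3,"yaw":0},{"grip":2.4,"tx":0,"ty":0,"tz":-4,"yaw":0},{"grip":2.4,"tx":0,"ty":0,"tz":-4,"yaw":0},{"grip":2.4,"tx":0,"ty":0,"tz":0,"yaw":0}]'
python3 -c "
from h import *
go(.569,-.0405,.14,0)"
```

```text
t: 9.5
eef_pos: [0.4442, 0.1222, 0.0067]
tool_rot: [-0.0, 1.0, -0.001, 0.001]
contact_force: [0.1, 0.6, 0.3]
gripper_width: 0.862
t: 9.9
eef_pos: [0.4438, 0.1224, 0.0066]
tool_rot: [-0.0, 1.0, -0.001, 0.0]
contact_force: [-1.3, -0.3, 7.2]
gripper_width: 0.362
t: 10.3
eef_pos: [0.4438, 0.1224, 0.0065]
tool_rot: [-0.0, 1.0, -0.001, 0.0]
contact_force: [-1.4, -0.7, 8.3]
gripper_width: 0.358
t: 10.8
eef_pos: [0.4463, 0.123, 0.1305]
tool_rot: [-0.002, 1.0, -0.001, 0.004]
contact_force: [1.1, 0.1, -0.4]
gripper_width: 0.356
t 10.8 tcp [0.4463 0.123  0.1305] jaw -0.2 need cm [12.32 16.31 -0.94] yaw -0.2
```

```bash
python3 -m handwheel '[{"grip":2.4,"tx":2.4,"ty":3.2,"tz":0,"yaw":0},{"grip":2.4,"tx":2.4,"ty":3.2,"tz":0,"yaw":0},{"grip":2.4,"tx":2.4,"ty":3.2,"tz":0,"yaw":0},{"grip":2.4,"tx":2.5,"ty":3.2,"tz":0,"yaw":0},{"grip":2.4,"tx":2.6,"ty":3.5,"tz":0,"yaw":0}]'
python3 -m handwheel '[{"grip":2.4,"tx":0,"ty":0,"tz":0,"yaw":0},{"grip":2.4,"tx":0,"ty":0,"tz":4,"yaw":0},{"grip":2.4,"tx":0,"ty":0,"tz":2,"yaw":0},{"grip":2.4,"tx":0,"ty":0,"tz":0,"yaw":0},{"grip":2.4,"tx":0,"ty":0,"tz":0,"yaw":0}]'
python3 -c "
from h import *
go(.569,-.0405,.0125,0)
c=cam('scene');im=c['image'];cv2.imwrite('pics/s4.png',cv2.resize(im[90:260,170:370],None,fx=3,fy=3))"
```

```text
t: 11.3
eef_pos: [0.5664, -0.0418, 0.1257]
tool_rot: [-0.0, 1.0, -0.0, -0.0]
contact_force: [0.8, 0.8, 0.4]
gripper_width: 0.36
t: 11.8
eef_pos: [0.5657, -0.041, 0.0661]
tool_rot: [0.0, 1.0, -0.001, -0.0]
contact_force: [1.7, -0.1, 0.1]
gripper_width: 0.361
t 11.8 tcp [ 0.5657 -0.041   0.0661] jaw -0.1 need cm [ 0.33 -0.06  5.36] yaw -0.1
```

View pics/s4.png

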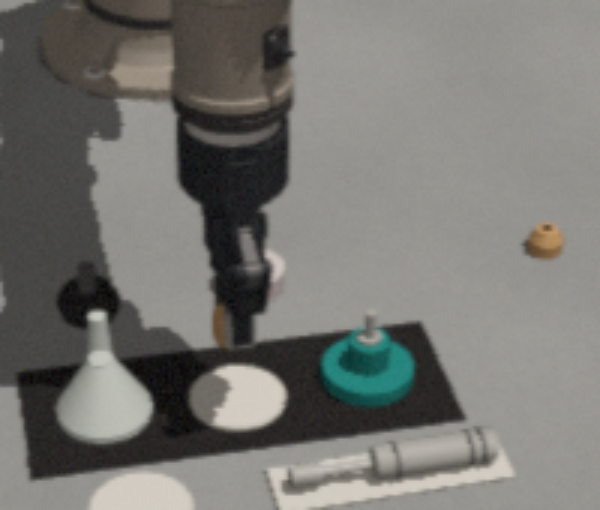

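The barrel is held over the mid disc, which is at crop (238,397), clear of both neighbours. Lowering.

```bash
python3 -m handwheel '[{"grip":2.4,"tx":0.3,"ty":0,"tz":2.5,"yaw":0},{"grip":2.4,"tx":0,"ty":0,"tz":2,"yaw":0},{"grip":2.4,"tx":0,"ty":0,"tz":0.6,"yaw":0},{"grip":2.4,"tx":0,"ty":0,"tz":0.25,"yaw":0},{"grip":2.4,"tx":0,"ty":0,"tz":0,"yaw":0}]'
python3 -m handwheel '[{"grip":3.2,"tx":0,"ty":0,"tz":0,"yaw":0},{"grip":4,"tx":0,"ty":0,"tz":0,"yaw":0},{"grip":5,"tx":0,"ty":0,"tz":0,"yaw":0},{"grip":5,"tx":0,"ty":0,"tz":0,"yaw":0},{"grip":5,"tx":0,"ty":0,"tz":0,"yaw":0}]'
python3 -m handwheel '[{"grip":5.5,"tx":0,"ty":0,"tz":-3,"yaw":0},{"grip":8.54,"tx":0,"ty":0,"tz":-4,"yaw":0},{"grip":8.54,"tx":0,"ty":0,"tz":-4,"yaw":0},{"grip":8.54,"tx":0,"ty":0,"tz":-1,"yaw":0},{"grip":8.54,"tx":0,"ty":0,"tz":0,"yaw":0}]'
python3 -c "
from h import *
go(.4348,.2535,.14,0)"
```

```text
t: 12.35
eef_pos: [0.5697, -0.0412, 0.0133]
tool_rot: [-0.0, 1.0, -0.001, 0.001]
contact_force: [0.9, -0.5, -1.1]
gripper_width: 0.357
t: 12.85
eef_pos: [0.5691, -0.0411, 0.0124]
tool_rot: [-0.0, 1.0, -0.001, 0.0]
contact_force: [-0.2, 0.1, 0.5]
gripper_width: 0.585
t: 13.35
eef_pos: [0.5702, -0.0411, 0.1339]
tool_rot: [-0.0, 1.0, -0.001, 0.002]
contact_force: [-0.7, -0.0, -0.6]
gripper_width: 1.002
t 13.35 tcp [ 0.5702 -0.0411  0.1339] jaw -0.1 need cm [-13.59 -29.44  -0.64] yaw -0.1
```

```bash
python3 -m handwheel '[{"grip":8.54,"tx":-1.9,"ty":-4.2,"tz":0,"yaw":0},{"grip":8.54,"tx":-1.9,"ty":-4.2,"tz":0,"yaw":0},{"grip":8.54,"tx":-1.9,"ty":-4.2,"tz":0,"yaw":0},{"grip":8.54,"tx":-1.9,"ty":-4.2,"tz":0,"yaw":0},{"grip":8.54,"tx":-2,"ty":-4.2,"tz":0,"yaw":0}]'
python3 -m handwheel '[{"grip":8.54,"tx":-2,"ty":-4.2,"tz":0,"yaw":0},{"grip":8.54,"tx":-2,"ty":-4.2,"tz":0,"yaw":0},{"grip":8.54,"tx":0,"ty":0,"tz":4,"yaw":0},{"grip":8.54,"tx":0,"ty":0,"tz":2,"yaw":0},{"grip":8.54,"tx":0,"ty":0,"tz":0,"yaw":0}]'
python3 - <<'E'
from m import *
go(.4348,.2535,.0065,0)
c=cam('top');im=c['image']
cs,st=blob(im,(270,190,330,240),tan);(u,v),r=cv2.minEnclosingCircle(cs);p=ray(c,u,v,.022);print('barrel',u,v,p.round(4),'diam mm',2*(r+.5)*np.linalg.norm(ray(c,u+1,v,.022)-p)*1000)
c=cam('scene');im=c['image'];cv2.imwrite('pics/s5.png',cv2.resize(im[90:260,170:370],None,fx=3,fy=3))
E
```

```text
t: 13.85
eef_pos: [0.4714, 0.1702, 0.1307]
tool_rot: [0.001, 1.0, -0.001, -0.001]
contact_force: [0.7, 0.3, 0.5]
gripper_width: 0.996
t: 14.35
eef_pos: [0.4304, 0.2518, 0.0686]
tool_rot: [0.003, 1.0, -0.0, -0.003]
contact_force: [-0.9, -0.3, -0.3]
gripper_width: 1.0
t 14.35 tcp [0.4304 0.2518 0.0686] jaw -0.0 need cm [ 0.47 -0.21  6.21] yaw -0.0
barrel 299.19232177734375 214.0 [ 0.5712 -0.043   0.022 ] diam mm 32.18978131871434
```

View pics/s5.png

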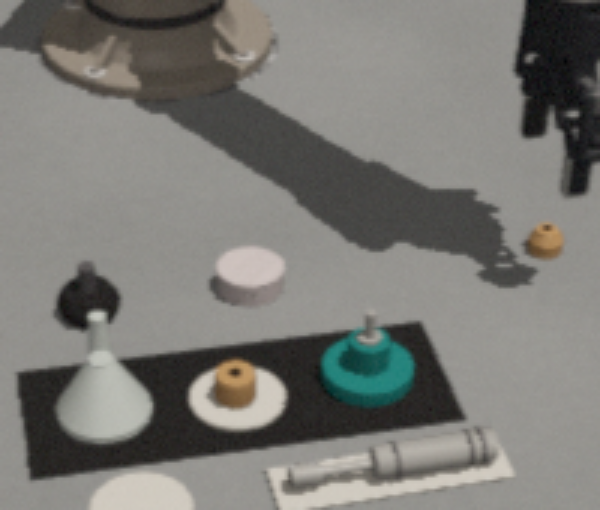

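The barrel stands upright in the middle of its disc: crop (236,385), measured (0.571, -0.043) against disc centre (0.569, -0.041). Now the cone.

```bash
python3 -m handwheel '[{"grip":8.54,"tx":0.4,"ty":-0.2,"tz":3,"yaw":0},{"grip":8.54,"tx":0,"ty":0,"tz":2,"yaw":0},{"grip":8.54,"tx":0,"ty":0,"tz":1.2,"yaw":0},{"grip":8.54,"tx":0,"ty":0,"tz":0,"yaw":0},{"grip":2.4,"tx":0,"ty":0,"tz":0,"yaw":0}]' 30
for i in 1 2; do python3 -m handwheel '[{"grip":2.4,"tx":0,"ty":0,"tz":0,"yaw":0},{"grip":2.4,"tx":0,"ty":0,"tz":0,"yaw":0},{"grip":2.4,"tx":0,"ty":0,"tz":0,"yaw":0},{"grip":2.4,"tx":0,"ty":0,"tz":0,"yaw":0}]'; done
python3 -m handwheel '[{"grip":2.4,"tx":0,"ty":0,"tz":-1,"yaw":0},{"grip":2.4,"tx":0,"ty":0,"tz":-3,"yaw":0},{"grip":2.4,"tx":0,"ty":0,"tz":-4,"yaw":0},{"grip":2.4,"tx":0,"ty":0,"tz":-4,"yaw":0},{"grip":2.4,"tx":0,"ty":0,"tz":0,"yaw":0}]'
python3 -c "
from h import *
go(.570,-.0425,.13,0)"
```

```text
t: 14.95
eef_pos: [0.4383, 0.2551, 0.0111]
tool_rot: [-0.0, 1.0, -0.001, 0.0]
contact_force: [0.2, 0.4, 0.2]
gripper_width: 0.857
t: 15.35
eef_pos: [0.438, 0.2555, 0.0111]
tool_rot: [-0.0, 1.0, -0.001, 0.0]
contact_force: [-1.5, -1.5, 7.6]
gripper_width: 0.309
t: 15.75
eef_pos: [0.4379, 0.2555, 0.0111]
tool_rot: [-0.001, 1.0, -0.001, 0.0]
contact_force: [-2.0, -0.4, 7.4]
gripper_width: 0.304
t: 16.25
eef_pos: [0.4406, 0.2566, 0.1354]
tool_rot: [-0.003, 1.0, -0.001, 0.003]
contact_force: [0.3, 0.5, -0.7]
gripper_width: 0.307
t 16.25 tcp [0.4406 0.2566 0.1354] jaw -0.2 need cm [13.02 29.88  0.44] yaw -0.2
```

The width of 26 mm (0.305) is less than the 30 mm base, so I'll check how the cone is held.

```bash
python3 - <<'E'
from m import *
c=cam('scene');im=c['image']
u,v=proj(c,get_obs()['eef_pos']).astype(int);print(u,v)
cv2.imwrite('pics/s6.png',cv2.resize(im[v-50:v+70,u-70:u+80],None,fx=4,fy=4))
E
```

```text
358 128
```

View pics/s6.png

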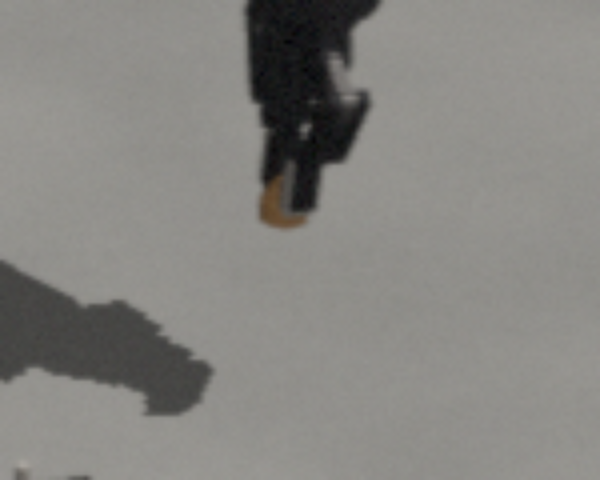

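The cone is held but on the taper, about 5 mm too high. I'll set it back down, go lower and regrip.

```bash
python3 -m handwheel '[{"grip":2.4,"tx":0,"ty":0,"tz":4,"yaw":0},{"grip":2.4,"tx":0,"ty":0,"tz":4,"yaw":0},{"grip":2.4,"tx":0,"ty":0,"tz":3,"yaw":0},{"grip":2.4,"tx":0,"ty":0,"tz":0.8,"yaw":0},{"grip":2.4,"tx":0,"ty":0,"tz":0.15,"yaw":0}]'
python3 -m handwheel '[{"grip":2.4,"tx":0,"ty":0,"tz":0,"yaw":0},{"grip":2.4,"tx":0,"ty":0,"tz":0,"yaw":0},{"grip":3.2,"tx":0,"ty":0,"tz":0,"yaw":0},{"grip":4,"tx":0,"ty":0,"tz":0,"yaw":0},{"grip":6,"tx":0,"ty":0,"tz":0,"yaw":0}]'
python3 -m handwheel '[{"grip":6,"tx":0,"ty":0,"tz":0,"yaw":0},{"grip":6,"tx":0,"ty":0,"tz":0.4,"yaw":0},{"grip":6,"tx":0,"ty":0,"tz":0.3,"yaw":0},{"grip":6,"tx":0,"ty":0,"tz":0,"yaw":0},{"grip":6,"tx":0,"ty":0,"tz":0,"yaw":0}]'
python3 - <<'E'
from m import *
c=cam('scene');im=c['image']
u,v=proj(c,get_obs()['eef_pos']).astype(int);print(u,v)
cv2.imwrite('pics/s7.png',cv2.resize(im[v-60:v+40,u-60:u+60],None,fx=5,fy=5))
E
```

```text
t: 16.8
eef_pos: [0.4364, 0.2541, 0.0096]
tool_rot: [0.001, 1.0, -0.001, -0.002]
contact_force: [-0.0, -0.0, 0.3]
gripper_width: 0.303
t: 17.3
eef_pos: [0.4377, 0.2553, 0.0111]
tool_rot: [-0.0, 1.0, -0.001, 0.0]
contact_force: [-0.4, -0.1, 0.4]
gripper_width: 0.623
t: 17.8
eef_pos: [0.4375, 0.255, 0.0036]
tool_rot: [0.0, 1.0, -0.001, -0.0]
contact_force: [-0.2, 0.1, -0.4]
gripper_width: 0.702
351 172
```

View pics/s7.png

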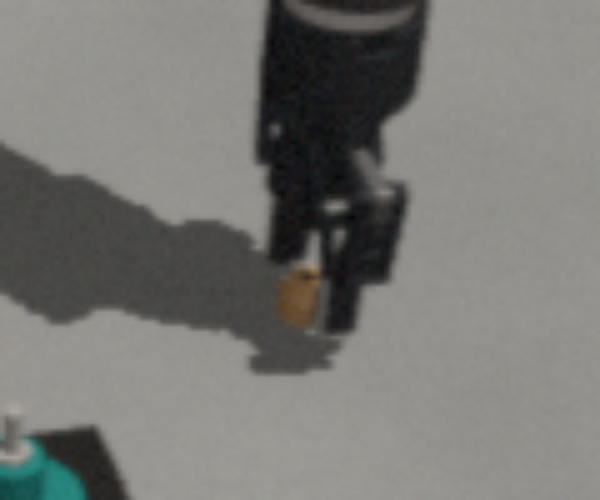

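The cone stands between the fingers at crop (298,297) with its top level. I'll close lower.

```bash
for i in 1 2; do python3 -m handwheel '[{"grip":2.4,"tx":0,"ty":0,"tz":0,"yaw":0},{"grip":2.4,"tx":0,"ty":0,"tz":0,"yaw":0},{"grip":2.4,"tx":0,"ty":0,"tz":0,"yaw":0},{"grip":2.4,"tx":0,"ty":0,"tz":0,"yaw":0}]' 30; done
python3 -m handwheel '[{"grip":2.4,"tx":0,"ty":0,"tz":-1,"yaw":0},{"grip":2.4,"tx":0,"ty":0,"tz":-3,"yaw":0},{"grip":2.4,"tx":0,"ty":0,"tz":-4,"yaw":0},{"grip":2.4,"tx":0,"ty":0,"tz":-4,"yaw":0},{"grip":2.4,"tx":0,"ty":0,"tz":0,"yaw":0}]'
python3 - <<'E'
from m import *
go(.570,-.041,.13,0)
c=cam('scene');im=c['image']
u,v=proj(c,get_obs()['eef_pos']).astype(int)
cv2.imwrite('pics/s8.png',cv2.resize(im[v-50:v+50,u-60:u+60],None,fx=5,fy=5))
E
```

```text
t: 18.25
eef_pos: [0.4377, 0.2552, 0.0041]
tool_rot: [-0.0, 1.0, -0.001, 0.0]
contact_force: [-1.0, 0.0, 4.4]
gripper_width: 0.329
t: 18.65
eef_pos: [0.4377, 0.2552, 0.004]
tool_rot: [-0.0, 1.0, -0.001, 0.0]
contact_force: [-1.1, -0.7, 5.5]
gripper_width: 0.326
t: 19.15
eef_pos: [0.4405, 0.2566, 0.1286]
tool_rot: [-0.003, 1.0, -0.001, 0.003]
contact_force: [0.6, 0.2, -0.8]
gripper_width: 0.329
t 19.15 tcp [0.4405 0.2566 0.1286] jaw -0.2 need cm [13.02 29.73 -0.23] yaw -0.2
```

View pics/s8.png

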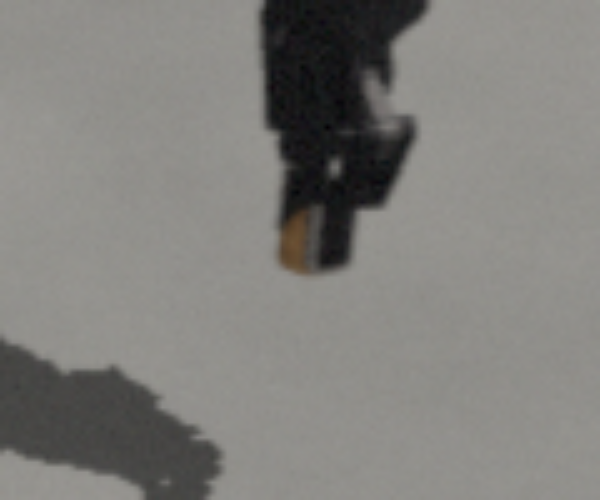

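Width 28 mm with the base level and visible at (300,265): a good grip on the straight part. Carrying it over the barrel.

```bash
python3 -m handwheel '[{"grip":2.4,"tx":1.8,"ty":4.2,"tz":0,"yaw":0},{"grip":2.4,"tx":1.8,"ty":4.2,"tz":0,"yaw":0},{"grip":2.4,"tx":1.8,"ty":4.2,"tz":0,"yaw":0},{"grip":2.4,"tx":1.8,"ty":4.2,"tz":0,"yaw":0},{"grip":2.4,"tx":1.9,"ty":4.2,"tz":0,"yaw":0}]'
python3 -m handwheel '[{"grip":2.4,"tx":1.9,"ty":4.2,"tz":0,"yaw":0},{"grip":2.4,"tx":2.0,"ty":4.4,"tz":0,"yaw":0},{"grip":2.4,"tx":0,"ty":0,"tz":3,"yaw":0},{"grip":2.4,"tx":0,"ty":0,"tz":0,"yaw":0},{"grip":2.4,"tx":0,"ty":0,"tz":0,"yaw":0}]'
python3 -m handwheel '[{"grip":2.4,"tx":0,"ty":0,"tz":2,"yaw":0},{"grip":2.4,"tx":0,"ty":0,"tz":0,"yaw":0},{"grip":2.4,"tx":0,"ty":0,"tz":0,"yaw":0}]'
python3 -c "
from h import *
go(.570,-.041,.0345,0)"
```

```text
t: 19.7
eef_pos: [0.5277, 0.0433, 0.1229]
tool_rot: [0.0, 1.0, -0.001, -0.001]
contact_force: [0.8, 1.1, -0.9]
gripper_width: 0.33
t: 20.2
eef_pos: [0.5657, -0.0407, 0.0927]
tool_rot: [-0.0, 1.0, -0.001, -0.002]
contact_force: [-0.2, 0.4, 0.0]
gripper_width: 0.322
t: 20.5
eef_pos: [0.567, -0.0401, 0.0744]
tool_rot: [-0.0, 1.0, -0.0, -0.0]
contact_force: [-0.2, 0.5, -0.5]
gripper_width: 0.325
t 20.5 tcp [ 0.567  -0.0401  0.0744] jaw -0.0 need cm [0.31 0.09 3.99] yaw -0.0
```

```bash
python3 -m handwheel '[{"grip":2.4,"tx":0.3,"ty":0.1,"tz":0,"yaw":0},{"grip":2.4,"tx":0,"ty":0,"tz":2,"yaw":0},{"grip":2.4,"tx":0,"ty":0,"tz":1.2,"yaw":0},{"grip":2.4,"tx":0,"ty":0,"tz":0,"yaw":0},{"grip":2.4,"tx":0,"ty":0,"tz":0,"yaw":0}]'
python3 -c "
from h import *
go(.570,-.041,.0345,0)
c=cam('scene');im=c['image'];cv2.imwrite('pics/s9.png',cv2.resize(im[140:260,180:330],None,fx=4,fy=4))"
```

```text
t: 21.0
eef_pos: [0.5701, -0.0422, 0.042]
tool_rot: [0.0, 1.0, -0.001, -0.0]
contact_force: [0.7, -0.2, 0.9]
gripper_width: 0.326
t 21.0 tcp [ 0.5701 -0.0422  0.042 ] jaw -0.1 need cm [-0.01 -0.12  0.75] yaw -0.1
```

View pics/s9.png

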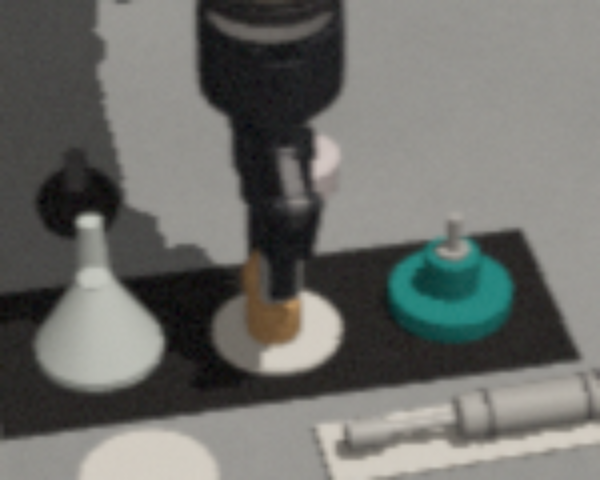

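The cone's left edge (x≈246) lines up with the barrel's (247) just beneath. Lowering the last 7 mm and releasing.

```bash
python3 -m handwheel '[{"grip":2.4,"tx":0,"ty":-0.1,"tz":0.4,"yaw":0},{"grip":2.4,"tx":0,"ty":0,"tz":0.3,"yaw":0},{"grip":2.4,"tx":0,"ty":0,"tz":0,"yaw":0},{"grip":2.4,"tx":0,"ty":0,"tz":0,"yaw":0}]'
python3 -m handwheel '[{"grip":3,"tx":0,"ty":0,"tz":0,"yaw":0},{"grip":3.6,"tx":0,"ty":0,"tz":0,"yaw":0},{"grip":4.5,"tx":0,"ty":0,"tz":0,"yaw":0},{"grip":5,"tx":0,"ty":0,"tz":0,"yaw":0},{"grip":5,"tx":0,"ty":0,"tz":0,"yaw":0}]'
python3 -m handwheel '[{"grip":5.5,"tx":0,"ty":0,"tz":-2,"yaw":0},{"grip":6.5,"tx":0,"ty":0,"tz":-4,"yaw":0},{"grip":8.54,"tx":0,"ty":0,"tz":-4,"yaw":0},{"grip":8.54,"tx":0,"ty":0,"tz":0,"yaw":0},{"grip":8.54,"tx":0,"ty":0,"tz":0,"yaw":0}]'
python3 -c "
from h import *
go(.4485,-.2666,.14,0)"
```

```text
t: 21.45
eef_pos: [0.57, -0.0411, 0.0348]
tool_rot: [-0.0, 1.0, -0.001, -0.0]
contact_force: [0.0, -0.7, -0.1]
gripper_width: 0.329
t: 21.95
eef_pos: [0.57, -0.0411, 0.0348]
tool_rot: [-0.0, 1.0, -0.001, -0.0]
contact_force: [-0.5, -0.1, -0.1]
gripper_width: 0.584
t: 22.45
eef_pos: [0.5706, -0.0409, 0.1356]
tool_rot: [-0.0, 1.0, -0.001, 0.001]
contact_force: [-0.2, 0.2, -0.9]
gripper_width: 1.004
t 22.45 tcp [ 0.5706 -0.0409  0.1356] jaw -0.1 need cm [-12.17  22.59  -0.48] yaw -0.1
```

```bash
python3 -m handwheel '[{"grip":8.54,"tx":-2,"ty":3.8,"tz":0,"yaw":0},{"grip":8.54,"tx":-2,"ty":3.8,"tz":0,"yaw":0},{"grip":8.54,"tx":-2,"ty":3.8,"tz":0,"yaw":0},{"grip":8.54,"tx":-2,"ty":3.8,"tz":0,"yaw":0},{"grip":8.54,"tx":-2,"ty":3.7,"tz":0,"yaw":0}]'
python3 -m handwheel '[{"grip":8.54,"tx":-2.1,"ty":3.7,"tz":0,"yaw":0},{"grip":8.54,"tx":0,"ty":0,"tz":4,"yaw":0},{"grip":8.54,"tx":0,"ty":0,"tz":1,"yaw":0},{"grip":8.54,"tx":0,"ty":0,"tz":0,"yaw":0},{"grip":8.54,"tx":0,"ty":0,"tz":0,"yaw":0}]'
python3 -m handwheel '[{"grip":8.54,"tx":0,"ty":0,"tz":0,"yaw":0},{"grip":8.54,"tx":0,"ty":0,"tz":0,"yaw":0}]'
python3 - <<'E'
from m import *
go(.4485,-.2666,.005,0)
c=cam('scene');im=c['image']
cs,_=blob(im,(120,180,170,220),lambda s:s[...,2]>130);x,y,w,h=cv2.boundingRect(cs);print('wheel scene',x,y,w,h,'expected centre',proj(c,(.4485,-.2666,.017)))
cv2.imwrite('pics/s10.png',cv2.resize(im[100:260,80:330],None,fx=3,fy=3))
E
```

```text
t: 22.95
eef_pos: [0.4678, -0.2308, 0.1335]
tool_rot: [-0.0, 1.0, -0.001, -0.001]
contact_force: [-0.2, 0.3, 0.0]
gripper_width: 0.997
t: 23.45
eef_pos: [0.449, -0.266, 0.0847]
tool_rot: [-0.0, 1.0, -0.0, -0.0]
contact_force: [0.2, -0.2, -0.5]
gripper_width: 1.0
t: 23.65
eef_pos: [0.4496, -0.2665, 0.0856]
tool_rot: [0.0, 1.0, -0.0, 0.001]
contact_force: [-0.0, 0.9, 0.1]
gripper_width: 1.003
t 23.65 tcp [ 0.4496 -0.2665  0.0856] jaw -0.0 need cm [-0.12  0.01  8.06] yaw -0.0
wheel scene 120 180 50 40 expected centre [141.160834   199.56419809]
```

View pics/s10.png

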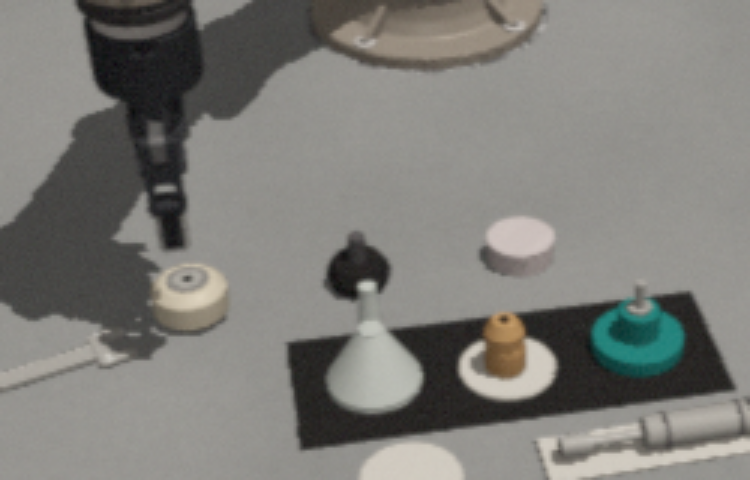

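The cone sits centred on the barrel at crop (504,345). The wheel is at crop (190,297), about 2 px right of prediction, so I shift 2 mm toward +y. Descending and gripping.

```bash
python3 -m handwheel '[{"grip":8.54,"tx":-0.1,"ty":-0.2,"tz":3,"yaw":0},{"grip":8.54,"tx":0,"ty":0,"tz":2.5,"yaw":0},{"grip":8.54,"tx":0,"ty":0,"tz":1.5,"yaw":0},{"grip":8.54,"tx":0,"ty":0,"tz":1,"yaw":0},{"grip":8.54,"tx":0,"ty":0,"tz":0,"yaw":0}]' 50
for i in 1 2; do python3 -m handwheel '[{"grip":5,"tx":0,"ty":0,"tz":0,"yaw":0},{"grip":5,"tx":0,"ty":0,"tz":0,"yaw":0},{"grip":5,"tx":0,"ty":0,"tz":0,"yaw":0},{"grip":5,"tx":0,"ty":0,"tz":0,"yaw":0}]'; done
```

```text
t: 24.2
eef_pos: [0.4472, -0.2647, 0.0042]
tool_rot: [-0.0, 1.0, -0.001, -0.001]
contact_force: [-0.2, 0.2, -0.6]
gripper_width: 0.999
t: 24.6
eef_pos: [0.4482, -0.2653, 0.0061]
tool_rot: [0.0, 1.0, -0.001, 0.001]
contact_force: [-1.3, 0.9, 8.7]
gripper_width: 0.653
t: 25.0
eef_pos: [0.4482, -0.2653, 0.0062]
tool_rot: [0.0, 1.0, -0.001, 0.001]
contact_force: [-1.4, 1.5, 7.5]
gripper_width: 0.653
```

```bash
python3 -m handwheel '[{"grip":5,"tx":0,"ty":0,"tz":-1,"yaw":0},{"grip":5,"tx":0,"ty":0,"tz":-3,"yaw":0},{"grip":5,"tx":0,"ty":0,"tz":-4,"yaw":0},{"grip":5,"tx":0,"ty":0,"tz":-4,"yaw":0},{"grip":5,"tx":0,"ty":0,"tz":-2.5,"yaw":0}]'
python3 -m handwheel '[{"grip":5,"tx":3.6,"ty":-2.2,"tz":0,"yaw":0},{"grip":5,"tx":3.6,"ty":-2.2,"tz":0,"yaw":0},{"grip":5,"tx":3.6,"ty":-2.2,"tz":0,"yaw":0},{"grip":5,"tx":3.6,"ty":-2.2,"tz":0,"yaw":0},{"grip":5,"tx":3.6,"ty":-2.2,"tz":0,"yaw":0}]'
python3 -m handwheel '[{"grip":5,"tx":3.6,"ty":-2.2,"tz":0,"yaw":0},{"grip":5,"tx":0,"ty":0,"tz":0,"yaw":0},{"grip":5,"tx":0,"ty":0,"tz":0,"yaw":0},{"grip":5,"tx":0,"ty":0,"tz":0,"yaw":0}]'
python3 -c "
from h import *
go(.668,-.131,.0105,0)"
```

```text
t: 25.5
eef_pos: [0.4482, -0.2656, 0.1532]
tool_rot: [0.0, 1.0, -0.001, 0.002]
contact_force: [0.0, -0.3, -1.3]
gripper_width: 0.655
t: 26.0
eef_pos: [0.6291, -0.154, 0.1508]
tool_rot: [0.0, 1.0, -0.001, 0.0]
contact_force: [0.7, -1.0, -1.0]
gripper_width: 0.65
t: 26.4
eef_pos: [0.6627, -0.1346, 0.1503]
tool_rot: [0.0, 1.0, -0.002, -0.0]
contact_force: [-0.6, -0.3, -1.7]
gripper_width: 0.653
t 26.4 tcp [ 0.6627 -0.1346  0.1503] jaw -0.2 need cm [ 0.54 -0.37 13.98] yaw -0.2
```

```bash
python3 -m handwheel '[{"grip":5,"tx":0.5,"ty":-0.35,"tz":3,"yaw":0},{"grip":5,"tx":0,"ty":0,"tz":4,"yaw":0},{"grip":5,"tx":0,"ty":0,"tz":3,"yaw":0},{"grip":5,"tx":0,"ty":0,"tz":0,"yaw":0},{"grip":5,"tx":0,"ty":0,"tz":0,"yaw":0}]'
python3 -m handwheel '[{"grip":5,"tx":0,"ty":0,"tz":2,"yaw":0},{"grip":5,"tx":0,"ty":0,"tz":1,"yaw":0},{"grip":5,"tx":0,"ty":0,"tz":0.6,"yaw":0},{"grip":5,"tx":0,"ty":0,"tz":0,"yaw":0},{"grip":5,"tx":0,"ty":0,"tz":0,"yaw":0}]'
python3 -c "
from h import *
go(.668,-.131,.0105,0)"
```

```text
t: 26.9
eef_pos: [0.6683, -0.1312, 0.0507]
tool_rot: [0.0, 1.0, -0.002, -0.0]
contact_force: [1.2, -0.5, -1.4]
gripper_width: 0.655
t: 27.4
eef_pos: [0.6693, -0.1301, 0.0147]
tool_rot: [0.0, 1.0, -0.001, 0.001]
contact_force: [-0.3, 0.7, -0.2]
gripper_width: 0.651
t 27.4 tcp [ 0.6693 -0.1301  0.0147] jaw -0.1 need cm [-0.13  0.09  0.42] yaw -0.1
```

```bash
python3 -m handwheel '[{"grip":5,"tx":-0.1,"ty":0,"tz":0.35,"yaw":0},{"grip":5,"tx":0,"ty":0,"tz":0,"yaw":0},{"grip":5,"tx":0,"ty":0,"tz":0,"yaw":0}]'
python3 -m handwheel '[{"grip":6,"tx":0,"ty":0,"tz":0,"yaw":0},{"grip":6.5,"tx":0,"ty":0,"tz":0,"yaw":0},{"grip":7.2,"tx":0,"ty":0,"tz":0,"yaw":0},{"grip":7.2,"tx":0,"ty":0,"tz":0,"yaw":0},{"grip":7.2,"tx":0,"ty":0,"tz":0,"yaw":0}]'
python3 -m handwheel '[{"grip":7.2,"tx":0,"ty":0,"tz":-2,"yaw":0},{"grip":7.2,"tx":0,"ty":0,"tz":-4,"yaw":0},{"grip":7.2,"tx":0,"ty":0,"tz":-4,"yaw":0},{"grip":7.2,"tx":0,"ty":0,"tz":-4,"yaw":0},{"grip":7.2,"tx":0,"ty":0,"tz":-4,"yaw":0}]'
for i in 1 2; do python3 -m handwheel '[{"grip":7.2,"tx":-1,"ty":4.5,"tz":0,"yaw":0},{"grip":7.2,"tx":-1,"ty":4.5,"tz":0,"yaw":0},{"grip":7.2,"tx":-1,"ty":4.5,"tz":0,"yaw":0},{"grip":7.2,"tx":-1,"ty":4.5,"tz":0,"yaw":0},{"grip":7.2,"tx":0,"ty":0,"tz":0,"yaw":0}]'; done
python3 - <<'E'
from m import *
c=cam('top');im=c['image']
def cc(n,box,fn,z):
    cs,_=blob(im,box,fn);(u,v),r=cv2.minEnclosingCircle(cs);p=ray(c,u,v,z);print(n,p.round(4),'d',round(2*(r+.5)*1000*np.linalg.norm(ray(c,u+1,v,z)-p),1));return p
cc('tan stack',(270,190,330,240),tan,.03)
cc('tester',(230,195,275,240),teal,.012)
cc('wheel',(310,145,362,200),lambda s:(s[...,2]>130)&(s[...,2]-s[...,0]>12),.021)
cv2.imwrite('pics/t11.png',cv2.resize(im[150:250,210:370],None,fx=5,fy=5))
s=cam('scene')['image'];cv2.imwrite('pics/s11.png',cv2.resize(s[150:290,150:360],None,fx=3.5,fy=3.5))
E
```

```text
t: 27.7
eef_pos: [0.6679, -0.1298, 0.0104]
tool_rot: [-0.0, 1.0, -0.001, 0.0]
contact_force: [0.5, -0.3, -1.4]
gripper_width: 0.654
t: 28.2
eef_pos: [0.6679, -0.1298, 0.0104]
tool_rot: [-0.0, 1.0, -0.001, 0.0]
contact_force: [-0.0, 0.2, -1.1]
gripper_width: 0.845
t: 28.7
eef_pos: [0.6676, -0.1299, 0.1919]
tool_rot: [0.0, 1.0, -0.001, -0.0]
contact_force: [-0.2, -0.0, 0.8]
gripper_width: 0.845
t: 29.2
eef_pos: [0.6228, -0.3194, 0.1913]
tool_rot: [0.003, 1.0, -0.007, -0.001]
contact_force: [-0.1, -0.9, 0.3]
gripper_width: 0.846
t: 29.7
eef_pos: [0.581, -0.4983, 0.1906]
tool_rot: [0.003, 1.0, -0.006, -0.002]
contact_force: [-1.3, -1.5, 0.6]
gripper_width: 0.847
tan stack [ 0.5715 -0.0422  0.03  ] d 30.2
tester [0.5664 0.0606 0.012 ] d 73.4
wheel [ 0.6649 -0.1251  0.021 ] d 69.3
```

View pics/t11.png

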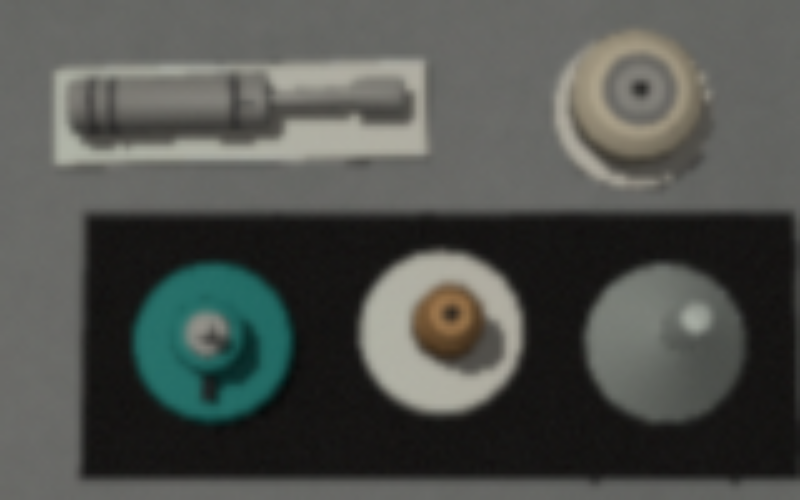

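View pics/s11.png

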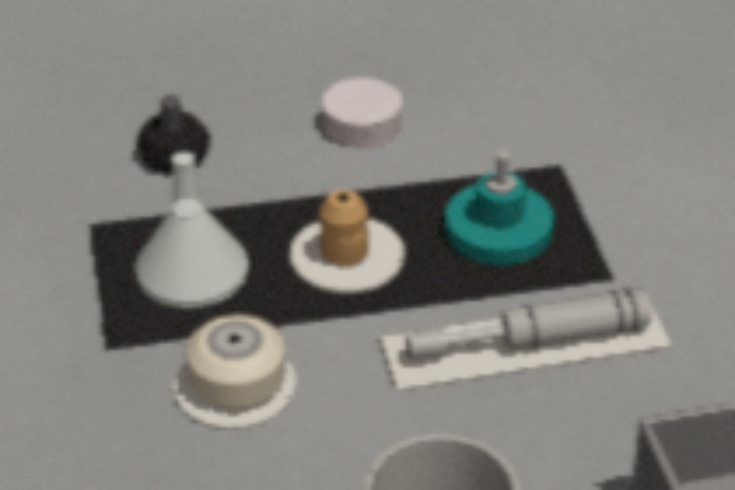

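The top view shows everything laid out. I'll convert a few of its points: wheel bearing (640,88), driver ends (68,105) and (412,98), cone hole (452,313), wheel outline centre (637,93).

```bash
python3 - <<'E'
from m import *
c=cam('top');P=lambda u,v,z:ray(c,210+u/5-.4,150+v/5-.4,z)[:3].round(4)
print('wheel hub',P(640,88,.036),'outline',P(637,93,.025));b,s=P(68,105,.0165),P(412,98,.0165);print('driver',b,s,(b+s)/2,np.linalg.norm(b-s))
print('cone top',P(452,313,.052),'disc',P(441,332,.006),'strip',P(240,112,.004),'back disc left/bottom edge',P(554,105,.004),P(632,188,.004))
o=get_obs();print(o['t'],o['joint_vel'].round(3) if hasattr(o['joint_vel'],'round') else o['joint_vel'])
E
```

```text
wheel hub [ 0.6698 -0.129   0.036 ] outline [ 0.6703 -0.1292  0.025 ]
driver [0.6746 0.1238 0.0165] [ 0.6732 -0.0303  0.0165] [0.6739  0.04675 0.0165 ] 0.15410635937559486
cone top [ 0.5711 -0.0437  0.052 ] disc [ 0.5689 -0.0404  0.006 ] strip [0.6722 0.0475 0.004 ] back disc left/bottom edge [ 0.6712 -0.0946  0.004 ] [ 0.632  -0.1281  0.004 ]
29.85 [-0.033 -0.005 -0.021  0.004 -0.002  0.001  0.   ]
```

All are within a few mm of target, and the tester and funnel have not moved. The arm is clear, so I'm handing in.

```bash
python3 -c "
from station import *
print(hand_in())"
```

```text
the job is handed in; nothing more can be done
None
```

The job is done and handed in at about 30 s of the 96 s. All four parts are placed, and my last checks put them inside the judged limits. `hand_in()` gives no verdict, so I have only my own measurements.

| Part | Final top-view check | Limit |
|---|---|---|
| Barrel | about 3 mm from the disc centre (measured before the cone went on) | 14 mm |
| Cone | about 1 mm from the barrel, wide end down, upright | 9 mm |
| Wheel | about 2 mm from the disc centre, flat | 14 mm |
| Driver | about 2 mm off across the strip and 1 mm along it, under 0.02 rad off line | 14 mm, 25 mm, 0.2 rad |

- **Tester and funnel:** both are still standing. The tester measured within 1 mm of its start. I checked the funnel by eye only, and it showed no visible shift.
- **Arm:** it ended well clear of everything.

Two things did not go cleanly:
- **Cone grip:** the first grip landed on the taper, so I set the cone down and gripped it again lower, on the straight part.
- **Wheel measurement:** the last automatic outline gave 69 mm instead of 58 mm because it merged with the white disc. I discarded it and used the wheel's hub and rim, which agreed with each other.

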